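Make up two fuse-box part kits, one locked with a retaining pin

ROBOT

A 6-joint arm with a two-finger parallel gripper is mounted at the origin on the work surface. World frame = base frame: x ahead of the robot, y to its left, z up, the work surface at z = 0. Lengths are in mm, angles in rad, forces in N, time in s.
With the tool pointing down it reaches from about 275 to 750 mm from the base axis. Payload 10.2 kg.
Tool frame: the origin (TCP) lies at the very end of the fingers, on their centre line; the grasp point (between the pads) lies 19 mm behind it (ctrl.grip_depth is the distance from the TCP to the grasp point, in mm); z points along the fingers, x is the direction in which the jaws open and shut, and the axes are right-handed (so a half turn about z gives the same grasp; the last joint's range is limited). The gripper opens to 85 mm and grips with 20 to 120 N. Pads are 22 mm wide; open, the fingers measure 114 mm over their backs; the gripper's body (76 mm by 85 mm) begins 54 mm behind the grasp point. The pads swing forward as they close: fully open they stand 13 mm farther back than shut.
Start: joints at [-1.448, 0.313, 1.498, -0, 1.331, -0.223], TCP at [177.936, -493.933, 231.294] pointing down, gripper open.
Joint ranges: [-2.94, 2.94], [-0.97, 2.17], [0.19, 2.56], [-1.23, 4.37], [0.02, 3.11], [-2.88, 2.88]. Speed limits (rad/s): [2.39, 2.39, 3.01, 3.14, 3.14, 3.14].

INTERFACE

Orientations are given as a unit quaternion [w, x, y, z].
In Python, from rig import ctrl gives the robot as it stands.
- The arm moves only by the tool play_rows, never from a script. Its argument "motion" is a list of rows, each a list of 2 entries, a list of its own where there are three numbers: the shift along the tool's x, y, z in mm, then the turn, a rotation vector about the tool's x, y, z in degrees. A call has 1 to 20 rows; each row shifts and turns the commanded pose from where the row before left it, along the tool's axes as they then stand; what a row does not reach is not made up. A row lasts 1/12 s, in which the tool goes at most 41.7 mm and 7.16 degrees, less where a joint would pass 70% of its speed; a pose out of reach is approached as far as the arm can. A call with a gripper value outside its range is refused whole. "fingers" is the finger opening in mm, from 0 to 85.4, set as the call begins (left out, the last holds). The fingers move at their own pace and stop on an object; "squeeze" is the grip in N (left out, the last holds). Time passes only in rows, so rows that do not move let the fingers close. It gives the time, the measured TCP pose, the force and the opening at its end, in the units of the state.
- ctrl.sense(): the state, without advancing time (a new reading comes with each control period).
- ctrl.capture(name): name is "scene" or "top"; returns the picture (384x512x3 uint8, red, green, blue); there is no depth.
- ctrl.get_calibration(name): a dict with "K" (3x3 intrinsics, pixels), "R" (3x3) and "t" (3): a world point X has camera coordinates R X + t. Camera axes: x right, y down, z forward; pixel columns grow to the right and rows downward; lengths in mm; the calibration is good to about 2 mm. A picture is of the moment at which its call begins. get_calibration takes no time and is no camera call.
- ctrl.finish_job(): hands the job in, once; it reports no verdict.
Trained networks look in the newest picture that a camera, given by its name, has taken for a name from the list of things; names that differ only in an ending like _2 or _b are one class to them, and where a whole thing is asked for, a point or a joint stands for the part that bears it (a point fixed in the world has none). Each returns a list of dicts, best first, with "p" (0 to 1); they miss things now and then, are a little off and sometimes report something else, mostly with a low value. They report only what shows in the picture. A call takes as long as a camera call. They do not tell look-alikes from the thing itself.
- ctrl.spot_in(camera, name): "position" ([column, row] as shares, 0 to 1, of the picture: columns of its width, rows of its height, amid what is visible of it).
The state is a dict: "time_s": time; "joints": joint angles; "dq": joint speeds; "tau": joint torques, N m; "eef_pos": TCP position; "ee_rot": TCP orientation; "force": force on the tool from outside, world axes, zero at the start; "wrist_torque": the same for the moment, N m; "grip_width": opening from 0.0 (shut) to 1.0 (fully open).
Only numpy, scipy, OpenCV 4.12 (cv2) and the standard library are available. Lean on these libraries where they do the work, as an engineer would, in place of code of your own. Each camera call takes 0.05 s, during which the arm holds its last target. There are 200 camera calls.

TASK

Make up the two kits for the next assembly station. Black tray: stand the relay upright in its wider compartment and the small sleeve upright in its narrower one. White board: slip the large sleeve over the steel post until it sits on the board, lay the long arm flat along its marked bed with its hole over the board's hole, and push the retaining pin down through both holes until its head rests on the arm; leave the short arm where it lies.

Things in the scene. Friction and masses are not known exactly. Their poses are not given: they have to be found in the camera images.
- tray: Fixed black kit tray, 100 (own x) x 200 (own y) x 16 mm high, grey floor. Origin: centre of underside, on the bench. Walls 4 thick, inner floor at z=4. A 4 thick, equally high divider at own y=+20 makes two compartments, each 92 along x: the wider spans y=-96 to +18 (middle -39), the narrower y=+22 to +96 (middle +59). Own y is within 0.2 rad of world y.
- board: Fixed white board, 90 (own x) x 220 (own y) x 24 mm. Origin: centre of underside, on the bench; top z=24. Through hole dia 21 at own (0,+85). Steel post dia 12 at (0,-75), top z=42. Flat black lines mark the long arm's bed, 42 wide, y=-21 to +100. Laid right, the arm's origin is at (0,+35,24), its +x along the board's -y. Own y within 0.2 rad of world y.
- long_arm: Loose long arm: flat steel bar 120 x 32 x 8 mm, a dia 21 hole near one end, and a black grip block 30 (own x) x 22 (own y) on it, z=8 to 34. Origin: bar's underside, under the block's centre. Bar from own x=-66 to +54, hole centre at x=-50, y=0. Grip the block across its 22 (own y). 160 g. Starts flat on the bench, own x within 0.35 rad of world -y.
- short_arm: Loose short arm of the same make, not wanted, stays where it is: bar only 82 x 32 x 8 mm (own x=-49 to +33), dia 21 hole at x=-33, the same black grip block up to z=34. Origin: underside, under the block's centre. Own x within 0.35 rad of world -y.
- pin: Loose upright retaining pin: steel shank dia 12 x 28 mm, tapered foot, round black head dia 28, 26 tall. Origin: on the axis at the head's underside (head z=0 to 26, shank to -28). Starts hanging by its head in a fixed wooden stand 58 x 58 x 34 high with a dia 17 hole, head on the stand's top, 34 above the bench. 50 g. Fully home, origin is 32 above the board's underside.
- relay: Loose upright relay: black body 32 (own x) x 30 (own y) x 36 mm high, grey top panel, flat steel tab 22 wide, 4 thick at the foot reaching to own x=+31. Origin: centre of the body's underside. Grip across the 30 (own y). 50 g. Starts on the bench, own x within 0.4 rad of world +y.
- large_sleeve: Loose large aluminium sleeve standing on end on the bench: outside dia 44, bore 26, 36 mm high. Origin: centre of its underside. 120 g.
- small_sleeve: Loose small aluminium sleeve standing on end on the bench: outside dia 28, bore 14, 36 mm high. Origin: centre of its underside. 60 g.
Things that resemble listed ones, but are neither listed nor needed, are in the scene too. What is shaped like the small_sleeve but purple is not meant.

How it is judged (in metres and radians):
At the end, for the whole second after the job is handed in: Relay and small sleeve upright on the floors of the wider and narrower compartments; large sleeve on the board round the post; long arm flat along the bed (0.25 rad), pin through both holes, head on the arm (4 mm); upright: 0.12 rad; short arm within 20 mm of its start; all released, at rest (x of relay in the frame of tray between -0.038 and 0.038 m and y of relay in the frame of tray between -0.09 and 0.012 m and z of relay in the frame of tray between 0.001 and 0.009 m and angle between each of relay, small_sleeve, large_sleeve, long_arm, pin's own z axis and vertical below 0.12 rad and x of small_sleeve in the frame of tray between -0.038 and 0.038 m and y of small_sleeve in the frame of tray between 0.03 and 0.088 m and z of small_sleeve in the frame of tray between 0.001 and 0.009 m and x of large_sleeve in the frame of board between -0.012 and 0.012 m and y of large_sleeve in the frame of board between -0.087 and -0.063 m and z of large_sleeve in the frame of board between 0.02 and 0.03 m and x of long_arm in the frame of board between -0.016 and 0.016 m and y of long_arm in the frame of board between 0.02 and 0.05 m and z of long_arm in the frame of board between 0.02 and 0.029 m and angle between the x axis of long_arm and the y axis of board, either way round below 0.25 rad and x of pin in the frame of board between -0.008 and 0.008 m and y of pin in the frame of board between 0.077 and 0.093 m and z of pin in the frame of board between 0.028 and 0.036 m and x of pin in the frame of long_arm between -0.058 and -0.042 m and y of pin in the frame of long_arm between -0.008 and 0.008 m and z of pin in the frame of long_arm between 0.004 and 0.012 m and distance of short_arm from where it was at the start of the episode below 0.02 m and linear speed of each of long_arm, pin, relay, large_sleeve, small_sleeve below 0.02 m/s and angular speed of each of long_arm, pin, relay, large_sleeve, small_sleeve below 0.3 rad/s); the robot touches nothing.
It fails at once if the short arm is carried off or knocked away (more than 40 mm) (distance of short_arm from where it was at the start of the episode above 0.04 m).
It also fails if it takes over 112 s, if anything falls off the work surface, if the arm or the gripper's body presses on something with over 40 N, if the wrist force passes 120 N, or if a joint passes its speed limit or range.

## Working session

There is one attempt and no reset: what is moved stays moved. The work goes in short steps, Python scripts to look and compute and a tool call to move; the robot and the scene stay as the last step left them, time stands still between calls to the robot, and variables do not carry over. Pictures are saved under pics/ and viewed, about 12 in all and at most 16, crops included, and the job is handed in when it is done.

Besides the shell and the picture viewer there is one more tool, called after "Request:" as name(argument=value, ...) on one line, values as JSON. play_rows: Moves the arm, as the interface text tells. Its arguments: {"type":"object","properties":{"motion":{"type":"array"},"fingers":{"type":"number"},"squeeze":{"type":"number"}},"required":["motion"]}

```bash
ls; mkdir -p pics; python3 - <<'E'
from rig import ctrl
import cv2,numpy as np
for n in("scene","top"):
    im=ctrl.capture(n); cv2.imwrite(f"pics/{n}0.png",cv2.resize(im[:,:,::-1],(800,600),interpolation=cv2.INTER_CUBIC))
    c=ctrl.get_calibration(n); print(n,np.round(c["K"],1).tolist(),np.round(c["R"],3).tolist(),np.round(c["t"],1).tolist())
    for o in "tray board long_arm short_arm pin relay large_sleeve small_sleeve".split():
        print(o,[(round(d["p"],2),round(d["position"][0]*800),round(d["position"][1]*600)) for d in ctrl.spot_in(n,o)][:4])
print(ctrl.sense())
E
```

```text
pics
scene [[434.5, 0.0, 258.2], [0.0, 434.5, 189.0], [0.0, 0.0, 1.0]] [[0.838, 0.546, -0.016], [0.303, -0.489, -0.818], [-0.454, 0.68, -0.575]] [-469.5, -134.8, 1377.5]
tray [(0.55, 318, 344)]
board [(0.57, 414, 268)]
long_arm [(0.68, 367, 415)]
short_arm [(0.66, 481, 301)]
pin [(0.69, 169, 412)]
relay [(0.25, 169, 410)]
large_sleeve [(0.76, 515, 248)]
small_sleeve [(0.51, 419, 355), (0.49, 419, 322)]
top [[417.5, 0.0, 252.6], [0.0, 417.5, 189.8], [0.0, 0.0, 1.0]] [[0.017, -0.999, 0.032], [-0.99, -0.022, -0.136], [0.137, -0.03, -0.99]] [-24.1, 569.1, 1087.0]
tray [(0.89, 459, 346)]
board [(0.72, 306, 337), (0.61, 330, 254)]
long_arm [(0.57, 509, 255), (0.23, 431, 263)]
short_arm [(0.86, 334, 252)]
pin [(0.66, 512, 255), (0.52, 604, 369)]
relay [(0.49, 166, 359)]
large_sleeve [(0.77, 239, 253)]
small_sleeve [(0.62, 433, 264), (0.55, 392, 280)]
{'time_s': 0.9, 'joints': array([-1.44838373e+00,  3.12865978e-01,  1.49768761e+00,  1.23370148e-05,
        1.33100136e+00, -2.23378272e-01]), 'dq': array([ 0.00029831, -0.00125348, -0.00026864, -0.00243006, -0.00046766,
       -0.00018171]), 'tau': array([-1.52026169e-04, -4.12163436e+01, -2.59898061e+01, -2.01560624e-04,
        4.48430128e-04,  4.98189650e-06]), 'eef_pos': array([ 177.94741604, -493.93328879,  231.31626479]), 'ee_rot': array([ 9.97176116e-06,  8.18210878e-01, -5.74918219e-01,  1.70893049e-05]), 'force': array([-0.15643062,  0.01108028, -0.32329279]), 'wrist_torque': array([-0.06206006, -0.08989883,  0.01286775]), 'grip_width': 0.9964991868067529}
```

View pics/top0.png

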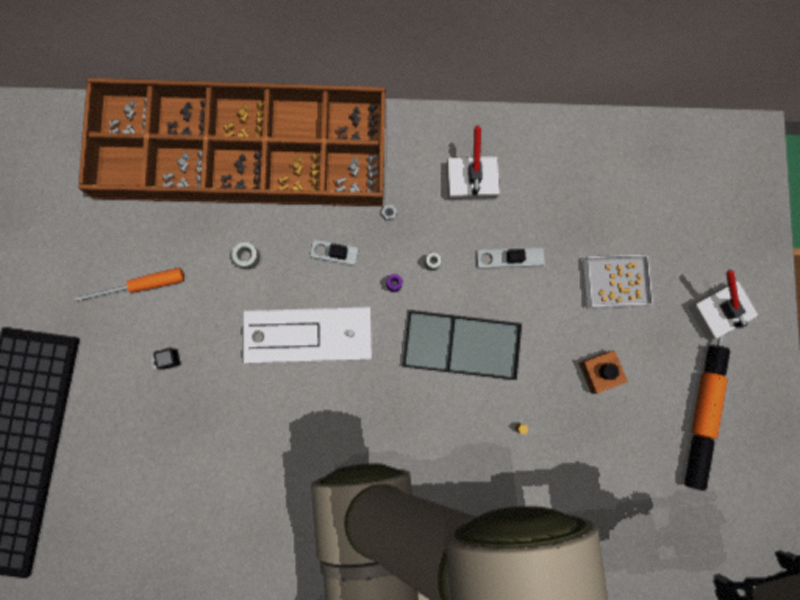

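View pics/scene0.png

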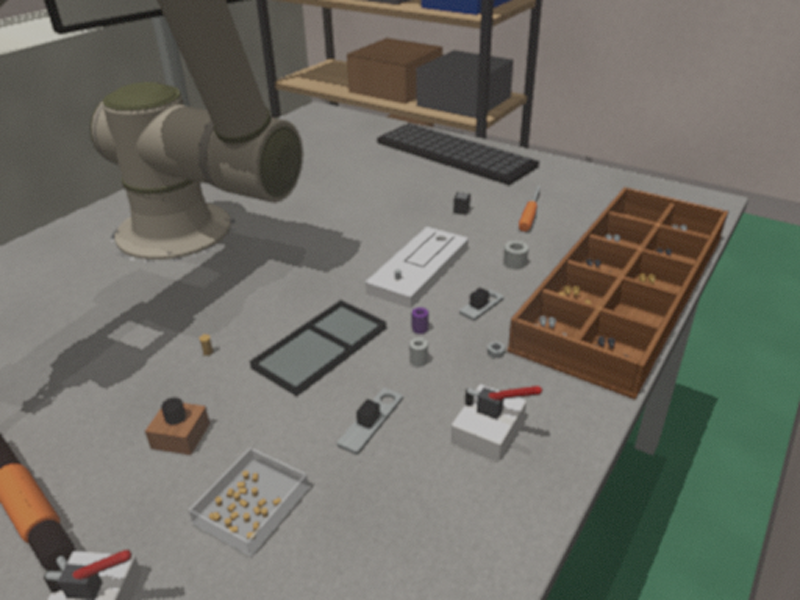

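Top view: the relay is at (166,359), the large sleeve at (245,255), the short arm at (334,252) with the short bar, the long arm at (510,258) and the pin in its stand at (606,371). For the small sleeve there are two candidates: aluminium at (433,260) and purple at (394,283). The aluminium one is meant, because purple is excluded. The nut at (389,212) is a distractor. Next I'll fit models to the edges.

```bash
cat > fit.py <<'E'
import numpy as np,cv2
from scipy.optimize import minimize
from rig import ctrl
def seg(p,q,z,n=30):
    t=np.linspace(0,1,n)[:,None]; a=np.array([*p,z.__float__()]);b=np.array([*q,z.__float__()]); return a+(b-a)*t
def rect(x0,x1,y0,y1,z):
    c=[(x0,y0),(x1,y0),(x1,y1),(x0,y1)]; return np.vstack([seg(c[i],c[(i+1)%4],z) for i in range(4)])
def circ(x,y,d,z,n=40):
    a=np.linspace(0,2*np.pi,n,endpoint=False); return np.c_[x+d/2*np.cos(a),y+d/2*np.sin(a),np.full(n,z)]
M=dict(
 tray=[rect(-50,50,-100,100,16),rect(-46,46,-96,18,16),rect(-46,46,22,96,16)],
 board=[rect(-45,45,-110,110,24),circ(0,85,21,24),circ(0,-75,12,42),seg((-21,-21),(-21,100),24),seg((21,-21),(21,100),24),seg((-21,-21),(21,-21),24)],
 long_arm=[rect(-66,54,-16,16,8),circ(-50,0,21,8),rect(-15,15,-11,11,34)],
 short_arm=[rect(-49,33,-16,16,8),circ(-33,0,21,8),rect(-15,15,-11,11,34)],
 pin=[circ(0,0,28,60),rect(-29,29,-29,29,34)],
 relay=[rect(-16,16,-15,15,36),seg((31,-11),(31,11),4),seg((16,-11),(31,-11),4),seg((16,11),(31,11),4)],
 large_sleeve=[circ(0,0,44,36),circ(0,0,26,36)],
 small_sleeve=[circ(0,0,28,36),circ(0,0,14,36)])
def place(pts,p,z=0):
    c,s=np.cos(p[2]),np.sin(p[2]); return pts@np.array([[c,s,0],[-s,c,0],[0,0,1]])+[p[0],p[1],z]
def proj(cal,X):
    c=X@np.array(cal["R"]).T+np.array(cal["t"]); u=c@np.array(cal["K"]).T; return u[:,:2]/u[:,2:]
def unproj(cal,uv,z):
    R,t,K=(np.array(cal[k]) for k in "RtK"); d=R.T@np.linalg.solve(K,[*uv,1]); o=-R.T@t; return (o+d*(z-o[2])/d[2])[:2]
def grab(n,k=3): return np.mean([ctrl.capture(n).astype(float) for _ in range(k)],0)
def grad(im,s):
    g=0
    for i in range(3):
        b=cv2.GaussianBlur(im[:,:,i],(0,0),s); g=np.maximum(g,np.hypot(cv2.Sobel(b,-1,1,0),cv2.Sobel(b,-1,0,1)))
    return np.sqrt(g)
def fit(name,p0,ims,cals,z=0,span=(8,.2)):
    P=np.vstack(M[name]); sym='sleeve' in name
    best=None
    for s in (1.5,.7):
        G=[grad(im,s) for im in ims]
        def f(p):
            v=0
            for g,c in zip(G,cals):
                uv=proj(c,place(P,p,z)).astype(np.float32); v-=cv2.remap(g.astype(np.float32),uv[:,:1],uv[:,1:],cv2.INTER_LINEAR).mean()
            return v
        if best is None:
            rng=np.random.default_rng(0); st=[np.array(p0)+rng.uniform(-1,1,3)*[span[0],span[0],0 if sym else span[1]] for _ in range(200)]
            st=sorted(st,key=f)[:4]
        else: st=[best.x]
        rs=[minimize(f,q,method="Nelder-Mead",options=dict(initial_simplex=q+np.vstack([np.zeros(3),np.diag([3,3,.05])]),xatol=.02,fatol=1e-4)) for q in st]
        best=min(rs,key=lambda r:r.fun)
    return best.x
E
cat > m1.py <<'E'
from fit import *
N=("top","scene"); C={n:ctrl.get_calibration(n) for n in N}; I={n:grab(n) for n in N}
np.savez("ims0.npz",**I)
pi=np.pi
g=dict(tray=(462,345,16,-.07),board=(307,335,24,0),long_arm=(516,256,34,-pi/2),short_arm=(338,252,34,-pi/2-.1),pin=(608,371,60,.2),relay=(166,358,36,pi/2),large_sleeve=(245,255,36,0),small_sleeve=(433,260,36,0))
S=4; out={}
big={n:cv2.resize(I[n].astype(np.uint8)[:,:,::-1],None,fx=S,fy=S,interpolation=cv2.INTER_CUBIC) for n in N}
tiles=[]
for o,(u,v,z,a) in g.items():
    xy=unproj(C["top"],(u*.64,v*.64),z); p0=[*xy,a]
    r={}
    for k,ns in (("top",["top"]),("scene",["scene"]),("both",N)): r[k]=fit(o,p0,[I[n] for n in ns],[C[n] for n in ns])
    print(o,np.round(p0,2),*[(k,np.round(q,2).tolist()) for k,q in r.items()])
    out[o]=r["top"]
    uv=proj(C["top"],place(np.vstack(M[o]),r["top"]))
    b=big["top"].copy()
    for q in uv: cv2.circle(b,tuple(int(w) for w in (q+.5)*S),1,(0,0,255),-1)
    c=((uv.min(0)+uv.max(0))/2*S).astype(int); h=(100,150) if o not in("tray","board") else (150,200)
    h=(140,195); tiles.append(cv2.resize(b[c[1]-h[0]:c[1]+h[0],c[0]-h[1]:c[0]+h[1]],(266,200)))
tiles.append(np.zeros_like(tiles[0]))
cv2.imwrite("pics/fit0.png",np.vstack([np.hstack(tiles[i:i+3]) for i in (0,3,6)]))
E
python3 m1.py
```

```text
tray [ 4.8959e+02 -1.3286e+02 -7.0000e-02] ('top', [493.96, -136.2, -0.1]) ('scene', [493.22, -134.8, -0.1]) ('both', [493.63, -135.63, -0.1])
board [501.12 137.16   0.  ] ('top', [502.13, 137.43, 0.05]) ('scene', [506.84, 132.53, 0.05]) ('both', [502.92, 136.25, 0.06])
long_arm [ 646.82 -225.31   -1.57] ('top', [649.15, -226.16, -1.53]) ('scene', [656.03, -234.93, -1.59]) ('both', [651.11, -227.71, -1.51])
short_arm [646.45  87.39  -1.67] ('top', [648.86, 88.85, -1.8]) ('scene', [655.61, 85.09, -1.2]) ('both', [649.38, 87.39, -1.59])
pin [ 4.4773e+02 -3.7411e+02  2.0000e-01] ('top', [448.05, -378.7, 0.38]) ('scene', [451.5, -381.83, 0.36]) ('both', [449.38, -379.53, 0.37])
relay [456.58 371.89   1.57] ('top', [455.28, 369.03, 1.87]) ('scene', [460.01, 378.71, 1.83]) ('both', [457.63, 373.7, 1.48])
large_sleeve [636.86 247.91   0.  ] ('top', [640.17, 250.21, 0.1]) ('scene', [651.81, 236.65, 0.06]) ('both', [640.99, 249.85, 0.04])
small_sleeve [635.79 -78.79   0.  ] ('top', [630.92, -73.58, -0.04]) ('scene', [627.98, -57.33, 0.01]) ('both', [629.61, -62.92, 0.02])
```

View pics/fit0.png

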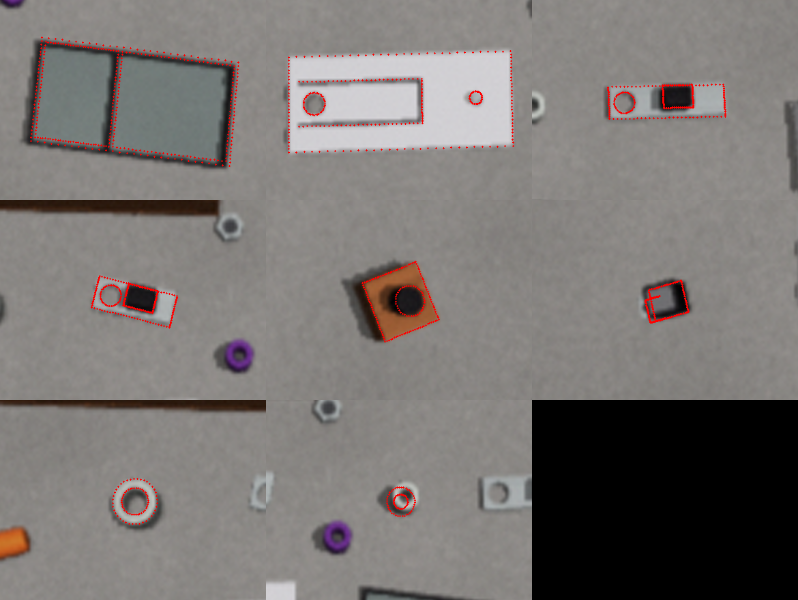

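The tray, board, arms, pin and large sleeve fit well: the overlays lie on their edges. The small-sleeve fit is off, with the true one about 3 native px up and to the right, and the relay is unclear. I'll refine those two with an enlarged crop.

```bash
cat > m2.py <<'E'
from fit import *
d=np.load("ims0.npz"); N=("top","scene"); C={n:ctrl.get_calibration(n) for n in N}; I={n:d[n] for n in N}
# silhouettes: bright / dark masks near object
T=I["top"]; S=10; b=cv2.resize(T.astype(np.uint8)[:,:,::-1],None,fx=S,fy=S,interpolation=cv2.INTER_CUBIC)
B2=cv2.resize(I["scene"].astype(np.uint8)[:,:,::-1],None,fx=S,fy=S,interpolation=cv2.INTER_CUBIC)
for o,(p0,sp) in dict(small_sleeve=((636,-79,0),3),large_sleeve=((640,250,0),3)).items():
    M[o]=M[o]
    for k in N:
        p=fit(o,p0,[I[k]],[C[k]],span=(sp,0)); print(o,k,np.round(p,1))
        if o=="small_sleeve":
            for q in proj(C[k],place(np.vstack(M[o]),p)): cv2.circle(b if k=="top" else B2,tuple(int(w) for w in (q+.5)*S),1,(0,0,255),-1)
M["relay"]=[rect(-16,16,-15,15,36),seg((31,-11),(31,11),4)]
for a in (1.3,1.57,1.85):
    p=[456,370,a]
cc=lambda im,u,v:im[int(v*.64*S)-150:int(v*.64*S)+150,int(u*.64*S)-200:int(u*.64*S)+200]
cv2.imwrite("pics/crop1.png",np.vstack([np.hstack([cc(b,166,359),cc(B2,462,204)]),np.hstack([cc(b,433,261),cc(B2,419,352)])]))
E
python3 m2.py
```

```text
small_sleeve top [ 6.371e+02 -7.900e+01  1.000e-01]
small_sleeve scene [628.4 -57.4  -0. ]
large_sleeve top [6.401e+02 2.504e+02 1.000e-01]
large_sleeve scene [651.  235.8  -0. ]
```

View pics/crop1.png

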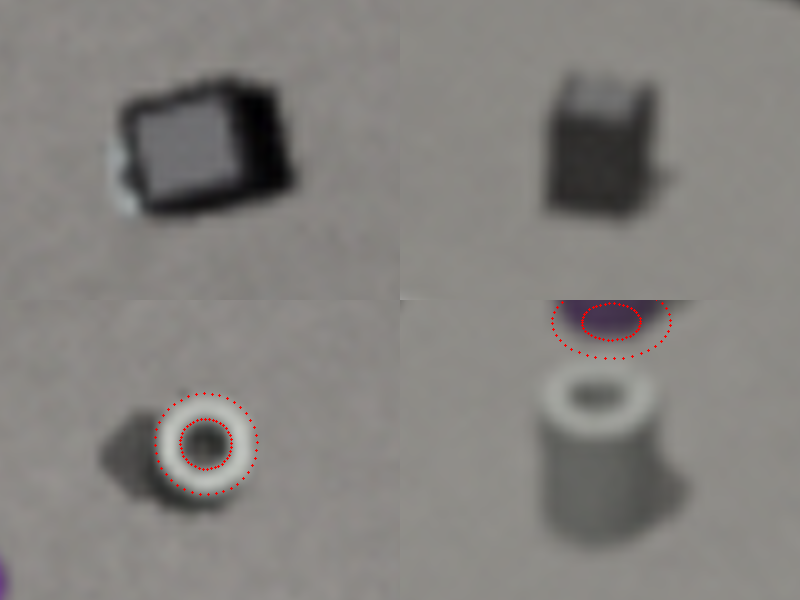

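```bash
python3 - <<'E'
from fit import *
C=ctrl.get_calibration("top")
f=lambda x,y,z:unproj(C,((862+x)/10-.5,(2147+y)/10-.5),z)
q=[f(*p,36) for p in[(135,118),(228,95),(242,183),(152,203)]]; print(np.round(q,1),np.mean(q,0))
for a,b in((1,0),(2,3),(0,3),(1,2)): e=q[b]-q[a]; print(np.linalg.norm(e),np.arctan2(e[1],e[0]))
print("tab",[f(*p,2) for p in((112,135),(125,212))])
print("body base corner",f(292,188,0), "bottomleft",f(150,215,0))
E
```

```text
[[464.4 390.8]
 [471.  366.9]
 [447.9 361.8]
 [442.2 384.9]] [456.37029141 376.09264596]
24.796074959192936 1.837146924974863
23.8208048313183 1.8113776519020601
23.01007417634682 -2.88130473450126
23.65009030079546 -2.9227303635873074
tab [array([461.19435328, 407.95186641]), array([440.4489509 , 403.05708013])]
body base corner [447.81035657 359.18066412] bottomleft [439.80466098 396.94652325]
```

Positions (top camera, mm):
- relay: (456,376), yaw 1.80. The tab tip measures 30 mm from the centre, against the nominal 31.
- small sleeve: (637,-79)
- large sleeve: (640,250)
- long arm: (649,-226)
- pin: (448,-379)
- board: (502,137), yaw 0.05
- tray: (494,-136), yaw -0.10

I'll take the small sleeve first, with the jaw at yaw -0.1.

Request:
play_rows(motion=[[[0,0,4],[0,0,-6.45]],[[0,0,8],[0,0,-6.45]],[[0,0,8],[0,0,-6.45]],[[0,0,8],[0,0,-6.45]],[[0,0,8],[0,0,-6.45]],[[0,0,8],[0,0,-6.45]],[[0,0,8],[0,0,-6.45]],[[0,0,8],[0,0,-6.45]],[[0,0,8],[0,0,-6.45]],[[0,0,8],[0,0,-6.45]]], fingers=55, squeeze=40)

```text
time_s: 2.03
eef_pos: [177.9, -493.9, 154.9]
ee_rot: [0.0, 0.999, -0.047, 0.0]
force: [-0.4, -0.4, 1.1]
grip_width: 0.643
```

```bash
cat > go.py <<'E'
import sys,numpy as np
from rig import ctrl
from scipy.spatial.transform import Rotation as Ro
s=ctrl.sense(); q=s["ee_rot"]; R=Ro.from_quat([*q[1:],q[0]]).as_matrix(); p=np.array(s["eef_pos"]); yaw=np.arctan2(R[1,0],R[0,0])
print("t",round(s["time_s"],2),"pos",p.round(1),"yaw",yaw.round(3),"tilt",np.round(R[:2,2],3),"F",np.round(s["force"],1),"open",round(s["grip_width"]*85.4,1))
A=[float(a) for a in sys.argv[1:]]
for i in range(0,len(A),4):  # chain of x y z yaw ; turn first, then shift
    x,y,z,w=A[i:i+4]; d=np.array([x,y,z])-p; c,sn=np.cos(w),np.sin(w)
    t=[c*d[0]+sn*d[1],sn*d[0]-c*d[1],-d[2]]; n=np.linalg.norm(d)
    print("turn",round(-np.degrees(w-yaw),2),"shift",np.round(t,1),"len",n.round()); p=np.array([x,y,z]); yaw=w
E
python3 go.py 637 -79 150 -.1
```

```text
t 2.03 pos [ 177.9 -493.9  154.9] yaw -0.094 tilt [ 0. -0.] F [-0.4 -0.4  1.1] open 54.9
turn 0.36 shift [ 415.3 -458.7    4.9] len 619.0
```

Request:
play_rows(motion=[[[10,-11,0],[0,0,0]],[[21,-23,0],[0,0,0]],[[22,-24.5,0],[0,0,0]],[[22,-24.5,0],[0,0,0]],[[22,-24.5,0],[0,0,0]],[[22,-24.5,0],[0,0,0]],[[22,-24.5,0],[0,0,0]],[[22,-24.5,0],[0,0,0]],[[22,-24.5,0],[0,0,0]],[[22,-24.5,0],[0,0,0]],[[22,-24.5,0],[0,0,0]],[[22,-24.5,0],[0,0,0]],[[22,-24.5,0],[0,0,0]],[[22,-24.5,0],[0,0,0]],[[22,-24.5,0],[0,0,0]],[[22,-24,0],[0,0,0]],[[22,-23.5,0],[0,0,0]],[[21.5,-23,0],[0,0,0]],[[20,-22,0],[0,0,0]],[[12,-12.5,0],[0,0,0]]])

```text
time_s: 3.7
eef_pos: [637.2, -76.5, 155.6]
ee_rot: [-0.0, 0.999, -0.05, 0.0]
force: [0.1, 0.3, 0.2]
grip_width: 0.643
```

```bash
python3 go.py 637 -79 60 -.1 637 -79 9 -.1; python3 - <<'E'
from rig import ctrl;import cv2
a=ctrl.capture("top")[120:240,200:360];b=ctrl.capture("scene")[140:260,190:350]
import numpy as np
cv2.imwrite("pics/g1.png",cv2.resize(np.hstack([a,b])[:,:,::-1],None,fx=2.5,fy=2.5,interpolation=cv2.INTER_CUBIC))
E
```

```text
t 3.7 pos [637.2 -76.5 155.6] yaw -0.1 tilt [0.001 0.   ] F [0.1 0.3 0.2] open 54.9
turn -0.01 shift [ 0.   2.5 95.6] len 96.0
turn -0.0 shift [ 0. -0. 51.] len 51.0
```

View pics/g1.png

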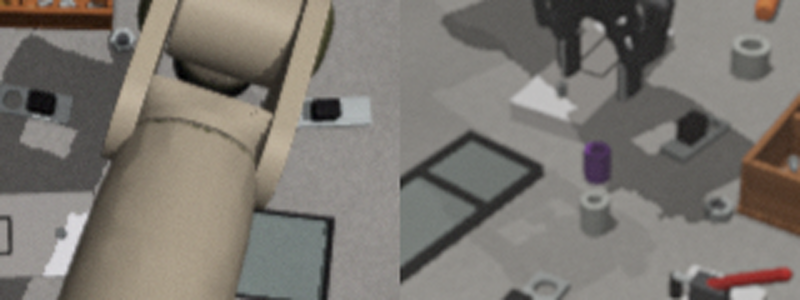

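The scene crop shows the gripper hanging above and behind the aluminium sleeve, which fits. Now I'll descend.

Request:
play_rows(motion=[[[0,1,10],[0,0,0]],[[0,1,22],[0,0,0]],[[0,0,24],[0,0,0]],[[0,0,24],[0,0,0]],[[0,0,22],[0,0,0]],[[0,0,18],[0,0,0]],[[0,0,14],[0,0,0]],[[0,0,8],[0,0,0]],[[0,0,3],[0,0,0]],[[0,0,0],[0,0,0]]])

```text
time_s: 4.63
eef_pos: [635.1, -82.1, 10.0]
ee_rot: [-0.0, 0.999, -0.05, -0.0]
force: [-0.7, 0.6, 0.1]
grip_width: 0.641
```

Request:
play_rows(motion=[[[0,0,0],[0,0,0]],[[0,0,0],[0,0,0]],[[0,0,0],[0,0,0]],[[0,0,0],[0,0,0]],[[0,0,0],[0,0,0]],[[0,0,0],[0,0,0]]], fingers=20)

```text
time_s: 5.13
eef_pos: [636.1, -82.0, 11.5]
ee_rot: [0.0, 0.999, -0.05, 0.001]
force: [-1.6, 0.5, 5.6]
grip_width: 0.308
```

```bash
python3 go.py 637 -79 80 -.1  500 -77 80 -.1 500 -77 14 -.1
```

```text
t 5.13 pos [636.1 -82.   11.5] yaw -0.099 tilt [ 0.002 -0.001] F [-1.6  0.5  5.6] open 26.3
turn 0.05 shift [  0.6  -3.1 -68.5] len 69.0
turn -0.0 shift [-136.5   11.7   -0. ] len 137.0
turn -0.0 shift [ 0. -0. 66.] len 66.0
```

Gripped: the opening stopped at 26.3 mm. I'll lift and carry it to the narrow compartment.

Request:
play_rows(motion=[[[0,0,-5],[0,0,0]],[[0,0,-12],[0,0,0]],[[0,0,-18],[0,0,0]],[[-5,0,-20],[0,0,0]],[[-14,1.5,-13],[0,0,0]],[[-20,2,0],[0,0,0]],[[-24,2,0],[0,0,0]],[[-24,2,0],[0,0,0]],[[-22,2,0],[0,0,0]],[[-17,1,0],[0,0,0]],[[-9.5,0,0],[0,0,0]],[[0,0,0],[0,0,0]],[[0,0,8],[0,0,0]],[[0,0,16],[0,0,0]],[[0,0,16],[0,0,0]],[[0,0,10],[0,0,0]],[[0,0,5],[0,0,0]],[[0,0,3],[0,0,0]],[[0,0,0],[0,0,0]]])

```text
time_s: 6.72
eef_pos: [499.9, -78.8, 20.0]
ee_rot: [-0.0, 0.999, -0.05, -0.0]
force: [-0.1, 0.5, -0.8]
grip_width: 0.304
```

```bash
python3 go.py 500 -77 15 -.1
```

```text
t 6.72 pos [499.9 -78.8  20. ] yaw -0.099 tilt [-0.  0.] F [-0.1  0.5 -0.8] open 25.9
turn 0.04 shift [-0.  -1.8  5. ] len 5.0
```

Request:
play_rows(motion=[[[0,0,2],[0,0,0]],[[0,0,2],[0,0,0]],[[0,0,1],[0,0,0]],[[0,0,0],[0,0,0]],[[0,0,0],[0,0,0]]])

```text
time_s: 7.13
eef_pos: [499.8, -78.8, 15.5]
ee_rot: [0.0, 0.999, -0.05, 0.0]
force: [0.0, 0.5, 0.3]
grip_width: 0.306
```

Request:
play_rows(motion=[[[0,0,0],[0,0,0]],[[0,0,0],[0,0,0]],[[0,0,0],[0,0,0]],[[0,0,0],[0,0,0]],[[0,0,-5],[0,0,0]],[[0,0,-15],[0,0,0]],[[0,0,-25],[0,0,0]],[[0,0,-28],[0,0,0]],[[0,0,-28],[0,0,0]],[[0,0,-20],[0,0,0]],[[0,0,-10],[0,0,0]]], fingers=45)

```text
time_s: 8.05
eef_pos: [500.5, -79.1, 149.3]
ee_rot: [0.001, 0.999, -0.05, 0.002]
force: [0.5, -0.5, -0.0]
grip_width: 0.529
```

```bash
python3 go.py 456 376 145 .23 456 376 9 .23
```

```text
t 8.05 pos [500.5 -79.1 149.3] yaw -0.099 tilt [ 0.004 -0.002] F [ 0.5 -0.5 -0. ] open 45.2
turn -18.86 shift [  60.4 -453.2    4.3] len 457.0
turn -0.0 shift [  0.   0. 136.] len 136.0
```

Request:
play_rows(motion=[[[0,0,0],[0,0,-6.3]],[[0,0,0],[0,0,-6.3]],[[0,0,0],[0,0,-6.3]],[[2,-15,0],[0,0,0]],[[3,-25,0],[0,0,0]],[[4,-30,0],[0,0,0]],[[4,-30,0],[0,0,0]],[[4,-30,0],[0,0,0]],[[4,-30,0],[0,0,0]],[[4,-30,0],[0,0,0]],[[4,-30,0],[0,0,0]],[[4,-30,0],[0,0,0]],[[4,-30,0],[0,0,0]],[[4,-30,0],[0,0,0]],[[4,-30,0],[0,0,0]],[[4,-30,0],[0,0,0]],[[4,-30,0],[0,0,0]],[[4,-28,0],[0,0,0]],[[3,-17,0],[0,0,0]],[[1,-8,0],[0,0,0]]], fingers=60)

```text
time_s: 9.72
eef_pos: [454.6, 378.1, 145.5]
ee_rot: [0.0, 0.993, 0.116, -0.001]
force: [-0.4, -0.4, 1.0]
grip_width: 0.704
```

```bash
python3 go.py 456 376 9 .23; python3 - <<'E'
from rig import ctrl;import cv2,numpy as np
a=ctrl.capture("top")[150:300,60:340]
cv2.imwrite("pics/g2.png",cv2.resize(a[:,:,::-1],None,fx=2.5,fy=2.5,interpolation=cv2.INTER_CUBIC))
E
```

```text
t 9.72 pos [454.6 378.1 145.5] yaw 0.233 tilt [-0.001 -0.   ] F [-0.4 -0.4  1. ] open 60.1
turn 0.16 shift [  0.9   2.3 136.5] len 137.0
```

View pics/g2.png

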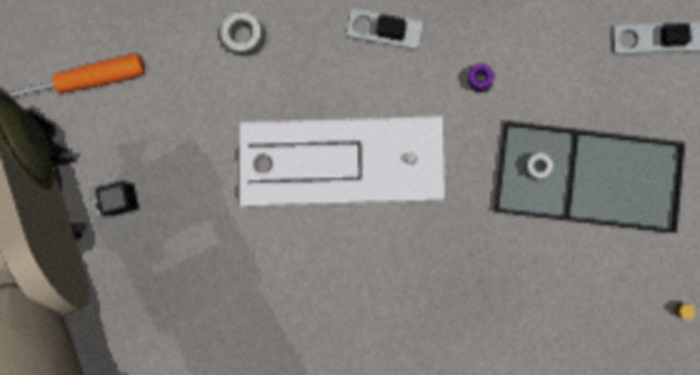

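The small sleeve stands in the narrow compartment at about (540,165) in the crop, and the relay is untouched. I'll use the sleeve to check the calibration, then grasp the relay.

```bash
python3 - <<'E'
from fit import *
C=ctrl.get_calibration("top"); I=grab("top",2)
print(fit("small_sleeve",(500,-78,0),[I],[C],z=4,span=(4,0)))
print(fit("board",(502,137,.05),[I],[C],span=(4,.05)))
print(fit("tray",(494,-136,-.1),[I],[C],span=(6,.05)))
E
```

```text
[ 5.00574057e+02 -7.60220019e+01  3.94315511e-02]
[5.02004308e+02 1.37383352e+02 4.61268540e-02]
[ 4.94312952e+02 -1.36271121e+02 -9.23722362e-02]
```

Request:
play_rows(motion=[[[0.5,1,10],[0,0,0]],[[0.5,1,20],[0,0,0]],[[0,0,23],[0,0,0]],[[0,0,23],[0,0,0]],[[0,0,21],[0,0,0]],[[0,0,17],[0,0,0]],[[0,0,12],[0,0,0]],[[0,0,7],[0,0,0]],[[0,0,3],[0,0,0]],[[0,0,0],[0,0,0]]])

```text
time_s: 10.7
eef_pos: [457.1, 374.1, 10.2]
ee_rot: [0.0, 0.993, 0.115, -0.0]
force: [-0.1, -0.7, 0.8]
grip_width: 0.702
```

Request:
play_rows(motion=[[[0,0,0],[0,0,0]],[[0,0,0],[0,0,0]],[[0,0,0],[0,0,0]],[[0,0,0],[0,0,0]],[[0,0,0],[0,0,0]],[[0,0,0],[0,0,0]]], fingers=20)

```text
time_s: 11.2
eef_pos: [457.5, 374.8, 11.4]
ee_rot: [-0.0, 0.993, 0.115, 0.001]
force: [-0.3, -1.2, 6.0]
grip_width: 0.346
```

```bash
python3 go.py 456 376 80 .23  490 -175 80 -.1 490 -175 14 -.1
```

```text
t 11.2 pos [457.5 374.8  11.4] yaw 0.231 tilt [0.002 0.001] F [-0.3 -1.2  6. ] open 29.5
turn 0.04 shift [ -1.2  -1.5 -68.6] len 69.0
turn 18.91 shift [ 88.8 544.9  -0. ] len 552.0
turn -0.0 shift [ 0. -0. 66.] len 66.0
```

Gripped: opening 29.5 mm, nominal 30. The calibration check agrees within 1 mm in x (500.6 against TCP 499.8). Carrying the relay to the wide compartment.

Request:
play_rows(motion=[[[0,0,-5],[0,0,0]],[[0,0,-15],[0,0,4.9]],[[0,0,-20],[0,0,7]],[[0,0,-20],[0,0,7]],[[2,12,-10],[0,0,0]],[[4,25,0],[0,0,0]],[[6,35,0],[0,0,0]],[[6,36,0],[0,0,0]],[[6,36,0],[0,0,0]],[[6,36,0],[0,0,0]],[[6,36,0],[0,0,0]],[[6,36,0],[0,0,0]],[[6,36,0],[0,0,0]],[[6,36,0],[0,0,0]],[[6,36,0],[0,0,0]],[[6,36,0],[0,0,0]],[[6,36,0],[0,0,0]],[[6,36,0],[0,0,0]],[[5.5,36,0],[0,0,0]],[[4.5,34,0],[0,0,0]]])

```text
time_s: 12.87
eef_pos: [491.0, -171.7, 80.7]
ee_rot: [0.0, 0.999, -0.05, 0.0]
force: [0.7, 0.4, -1.0]
grip_width: 0.341
```

```bash
python3 go.py 490 -175 80 -.1 490 -175 15 -.1
```

```text
t 12.87 pos [ 491.  -171.7   80.7] yaw -0.1 tilt [ 0. -0.] F [ 0.7  0.4 -1. ] open 29.1
turn 0.02 shift [-0.7  3.4  0.7] len 4.0
turn -0.0 shift [ 0. -0. 65.] len 65.0
```

Request:
play_rows(motion=[[[0,0,8],[0,0,0]],[[0,0,15],[0,0,0]],[[0,0,18],[0,0,0]],[[0,0,12],[0,0,0]],[[0,0,6],[0,0,0]],[[0,0,3],[0,0,0]],[[0,0,3],[0,0,0]],[[0,0,0],[0,0,0]],[[0,0,0],[0,0,0]]])

```text
time_s: 13.62
eef_pos: [491.5, -169.7, 15.9]
ee_rot: [0.0, 0.999, -0.05, 0.0]
force: [-0.7, 0.6, -0.5]
grip_width: 0.347
```

Request:
play_rows(motion=[[[0,0,0],[0,0,0]],[[0,0,0],[0,0,0]],[[0,0,0],[0,0,0]],[[0,0,0],[0,0,0]],[[0,0,-5],[0,0,0]],[[0,0,-15],[0,0,0]],[[0,0,-25],[0,0,0]],[[0,0,-28],[0,0,0]],[[0,0,-28],[0,0,0]],[[0,0,-20],[0,0,0]],[[0,0,-10],[0,0,0]]], fingers=45)

```text
time_s: 14.53
eef_pos: [492.0, -170.0, 149.3]
ee_rot: [0.001, 0.999, -0.05, 0.002]
force: [-0.2, -0.8, 0.1]
grip_width: 0.531
```

```bash
python3 go.py 640 250 145 .05 640 250 9 .05
```

```text
t 14.53 pos [ 492.  -170.   149.3] yaw -0.099 tilt [ 0.004 -0.002] F [-0.2 -0.8  0.1] open 45.3
turn -8.55 shift [ 168.8 -412.1    4.3] len 445.0
turn -0.0 shift [  0.   0. 136.] len 136.0
```

Request:
play_rows(motion=[[[0,0,0],[0,0,-4.3]],[[0,0,0],[0,0,-4.3]],[[5,-12,0],[0,0,0]],[[9,-23,0],[0,0,0]],[[11,-27,0],[0,0,0]],[[11,-27,0],[0,0,0]],[[11,-27,0],[0,0,0]],[[11,-27,0],[0,0,0]],[[11,-27,0],[0,0,0]],[[11,-27,0],[0,0,0]],[[11,-27,0],[0,0,0]],[[11,-27,0],[0,0,0]],[[11,-27,0],[0,0,0]],[[11,-27,0],[0,0,0]],[[11,-27,0],[0,0,0]],[[11,-27,0],[0,0,0]],[[11,-26,0],[0,0,0]],[[8,-18,0],[0,0,0]],[[4,-9,0],[0,0,0]],[[0,0,0],[0,0,0]]], fingers=70)

```text
time_s: 16.2
eef_pos: [638.8, 252.3, 145.0]
ee_rot: [-0.0, 1.0, 0.026, -0.001]
force: [-0.6, -0.3, -0.5]
grip_width: 0.821
```

```bash
python3 go.py 640 250 9 .05; python3 - <<'E'
from rig import ctrl;import cv2,numpy as np
a=ctrl.capture("top")[150:290,60:340];b=ctrl.capture("scene")[110:250,130:410]
cv2.imwrite("pics/g3.png",cv2.resize(np.vstack([a,b])[:,:,::-1],None,fx=2.1,fy=2.1,interpolation=cv2.INTER_CUBIC))
E
```

```text
t 16.2 pos [638.8 252.3 145. ] yaw 0.053 tilt [-0.001  0.   ] F [-0.6 -0.3 -0.5] open 70.1
turn 0.17 shift [  1.1   2.4 136. ] len 136.0
```

View pics/g3.png

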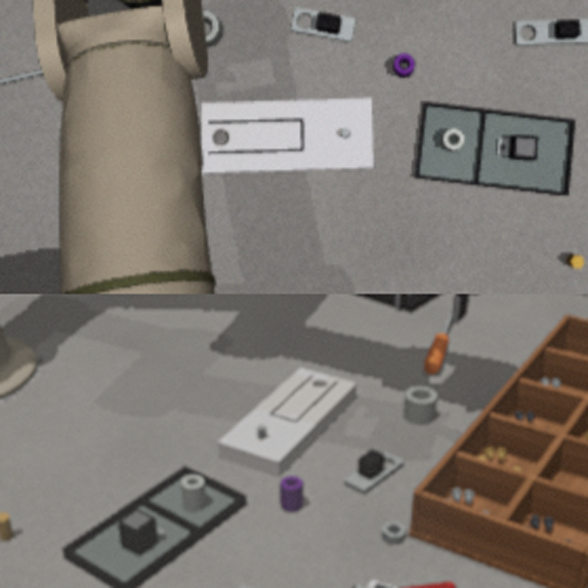

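The relay (at (520,148) in the top crop) and the small sleeve (at (453,138)) both stand in their compartments. Now the large sleeve.

Request:
play_rows(motion=[[[0.5,1,10],[0,0,0]],[[0.5,1,20],[0,0,0]],[[0,0,23],[0,0,0]],[[0,0,23],[0,0,0]],[[0,0,21],[0,0,0]],[[0,0,16],[0,0,0]],[[0,0,12],[0,0,0]],[[0,0,7],[0,0,0]],[[0,0,3],[0,0,0]],[[0,0,0],[0,0,0]]])

```text
time_s: 17.13
eef_pos: [640.2, 248.2, 11.2]
ee_rot: [0.0, 1.0, 0.025, -0.0]
force: [-0.4, -0.1, 0.4]
grip_width: 0.819
```

Request:
play_rows(motion=[[[0,0,0],[0,0,0]],[[0,0,0],[0,0,0]],[[0,0,0],[0,0,0]],[[0,0,0],[0,0,0]],[[0,0,0],[0,0,0]],[[0,0,0],[0,0,0]]], fingers=35)

```text
time_s: 17.63
eef_pos: [640.8, 248.6, 12.7]
ee_rot: [-0.0, 1.0, 0.025, 0.001]
force: [-1.1, -0.8, 5.8]
grip_width: 0.502
```

```bash
python3 go.py 640 250 80 .05  506 62.5 80 .05 506 62.5 34 .05
```

```text
t 17.63 pos [640.8 248.6  12.7] yaw 0.051 tilt [0.002 0.   ] F [-1.1 -0.8  5.8] open 42.9
turn 0.05 shift [ -0.7  -1.4 -67.3] len 67.0
turn -0.0 shift [-143.2  180.6   -0. ] len 230.0
turn -0.0 shift [ 0.  0. 46.] len 46.0
```

Request:
play_rows(motion=[[[0,0,-5],[0,0,0]],[[0,0,-15],[0,0,0]],[[0,0,-20],[0,0,0]],[[0,0,-20],[0,0,0]],[[-8,9,-10],[0,0,0]],[[-16,20,0],[0,0,0]],[[-20,25,0],[0,0,0]],[[-20,26,0],[0,0,0]],[[-20,26,0],[0,0,0]],[[-20,26,0],[0,0,0]],[[-18,23,0],[0,0,0]],[[-12,15,0],[0,0,0]],[[-7,8,0],[0,0,0]],[[-3,3,0],[0,0,0]],[[0,0,0],[0,0,0]],[[0,0,0],[0,0,0]],[[0,0,0],[0,0,0]]])

```text
time_s: 19.05
eef_pos: [506.1, 61.2, 81.3]
ee_rot: [-0.0, 1.0, 0.026, 0.0]
force: [0.2, -0.1, -1.1]
grip_width: 0.5
```

```bash
python3 go.py 506 60.5 80 .05 506 60.5 34 .05
```

```text
t 19.05 pos [506.1  61.2  81.3] yaw 0.052 tilt [0. 0.] F [ 0.2 -0.1 -1.1] open 42.7
turn 0.1 shift [-0.1  0.7  1.3] len 1.0
turn -0.0 shift [ 0.  0. 46.] len 46.0
```

Request:
play_rows(motion=[[[0,0.5,6],[0,0,0]],[[0,0,10],[0,0,0]],[[0,0,10],[0,0,0]],[[0,0,6],[0,0,0]],[[0,0,0],[0,0,0]]])

```text
time_s: 19.47
eef_pos: [504.6, 60.1, 47.4]
ee_rot: [-0.0, 1.0, 0.025, -0.002]
force: [0.8, -0.1, -1.4]
grip_width: 0.5
```

Request:
play_rows(motion=[[[0,0,4],[0,0,0]],[[0,0,4],[0,0,0]],[[0,0,3],[0,0,0]],[[0,0,2],[0,0,0]],[[0,0,1],[0,0,0]],[[0,0,0],[0,0,0]],[[0,0,0],[0,0,0]]])

```text
time_s: 20.05
eef_pos: [505.5, 59.9, 36.6]
ee_rot: [0.0, 1.0, 0.026, 0.0]
force: [-6.8, -0.1, 14.8]
grip_width: 0.5
```

Request:
play_rows(motion=[[[0,0,0],[0,0,0]],[[0,0,0],[0,0,0]],[[0,0,0],[0,0,0]],[[0,0,0],[0,0,0]],[[0,0,-5],[0,0,0]],[[0,0,-15],[0,0,0]],[[0,0,-25],[0,0,0]],[[0,0,-28],[0,0,0]],[[0,0,-25],[0,0,0]],[[0,0,-12],[0,0,0]]], fingers=60)

```text
time_s: 20.88
eef_pos: [506.6, 59.8, 148.7]
ee_rot: [0.0, 1.0, 0.025, 0.002]
force: [0.0, 0.0, 0.8]
grip_width: 0.704
```

```bash
python3 go.py 649 -226 145 .04 649 -226 12 .04
```

```text
t 20.88 pos [506.6  59.8 148.7] yaw 0.051 tilt [ 0.004 -0.001] F [0.  0.  0.8] open 60.1
turn 0.63 shift [130.9 291.3   3.7] len 319.0
turn -0.0 shift [  0.   0. 133.] len 133.0
```

Contact showed as 14.8 N at TCP z 36.6, the height expected with the sleeve on the board. Next the long arm, with a refit on the way.

Request:
play_rows(motion=[[[5,11,0],[0,0,0]],[[9,20,0],[0,0,0]],[[11,24,0],[0,0,0]],[[11,24,0],[0,0,0]],[[11,24,0],[0,0,0]],[[11,24,0],[0,0,0]],[[11,24,0],[0,0,0]],[[11,24,0],[0,0,0]],[[11,25,0],[0,0,0]],[[11,25,0],[0,0,0]],[[11,25,0],[0,0,0]],[[10,22,0],[0,0,0]],[[6,14,0],[0,0,0]],[[2.5,5,0],[0,0,0]],[[0,0,0],[0,0,0]]], fingers=42)

```text
time_s: 22.13
eef_pos: [651.3, -225.5, 143.6]
ee_rot: [-0.0, 1.0, 0.025, -0.001]
force: [0.3, 0.1, -0.5]
grip_width: 0.492
```

```bash
python3 go.py 649 -226 12 .04; python3 - <<'E'
from fit import *
from rig import ctrl;import cv2
C=ctrl.get_calibration("top"); d=np.load("ims0.npz"); I=grab("top",2)
print("arm from start",[fit("long_arm",(649,-226,-1.53),[d["top"]],[C],span=(s,.1)).round(2) for s in(2,5)])
M2=dict(bar=[rect(-66,54,-16,16,8),circ(-50,0,21,8)],blk=[rect(-15,15,-11,11,34)])
for k,v in M2.items(): M[k]=v; print(k,fit(k,(649,-226,-1.53),[d["top"]],[C],span=(3,.05)).round(2))
print("sleeve",fit("large_sleeve",(506,62,0),[I],[C],z=24,span=(4,0)).round(1))
print("short", [fit("short_arm",(649,88,-1.75),[x],[C],span=(4,.1)).round(2) for x in(d["top"],I)])
a=I[150:270,120:360];b=ctrl.capture("scene")[130:250,150:390]
cv2.imwrite("pics/g4.png",cv2.resize(np.vstack([a,b]).astype(np.uint8)[:,:,::-1],None,fx=2.5,fy=2.5,interpolation=cv2.INTER_CUBIC))
E
```

```text
t 22.13 pos [ 651.3 -225.5  143.6] yaw 0.049 tilt [-0.002  0.001] F [ 0.3  0.1 -0.5] open 42.0
turn 0.54 shift [ -2.4   0.4 131.6] len 132.0
arm from start [array([ 649.11, -226.13,   -1.52]), array([ 649.14, -226.12,   -1.52])]
bar [ 651.51 -227.6    -1.51]
blk [ 647.65 -223.93   -1.44]
sleeve [504.3  61.9   0. ]
short [array([648.88,  88.94,  -1.8 ]), array([648.93,  88.87,  -1.79])]
```

View pics/g4.png

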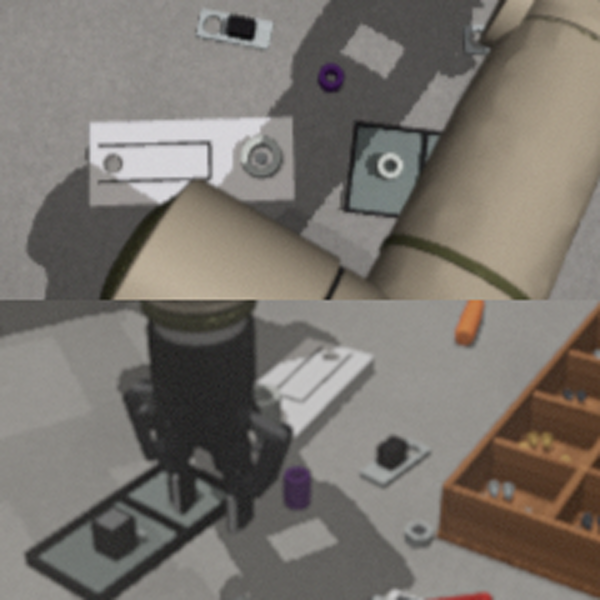

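The large sleeve stands round the post, the short arm has not moved, and the gripper is above the long arm. I'll descend and grip.

Request:
play_rows(motion=[[[-0.5,0.5,10],[0,0,0]],[[0,1,20],[0,0,0]],[[0,0,22],[0,0,0]],[[0,0,22],[0,0,0]],[[0,0,20],[0,0,0]],[[0,0,16],[0,0,0]],[[0,0,11],[0,0,0]],[[0,0,7],[0,0,0]],[[0,0,3],[0,0,0]],[[0,0,0],[0,0,0]]])

```text
time_s: 23.12
eef_pos: [651.2, -225.3, 14.2]
ee_rot: [-0.0, 1.0, 0.026, -0.0]
force: [-0.0, -0.3, -0.1]
grip_width: 0.491
```

Request:
play_rows(motion=[[[0,0,0],[0,0,0]],[[0,0,0],[0,0,0]],[[0,0,0],[0,0,0]],[[0,0,0],[0,0,0]],[[0,0,0],[0,0,0]],[[0,0,0],[0,0,0]]], fingers=12, squeeze=60)

```text
time_s: 23.62
eef_pos: [651.8, -225.8, 15.6]
ee_rot: [0.001, 1.0, 0.025, 0.001]
force: [-1.0, 0.8, 5.6]
grip_width: 0.237
```

```bash
python3 go.py 650.5 -227 100 .05  500.4 172.4 100 .05 500.4 172.4 36 .05
```

```text
t 23.62 pos [ 651.8 -225.8   15.6] yaw 0.051 tilt [ 0.002 -0.001] F [-1.   0.8  5.6] open 20.3
turn 0.05 shift [ -1.4   1.1 -84.4] len 84.0
turn -0.0 shift [-130.  -406.4   -0. ] len 427.0
turn -0.0 shift [ 0.  0. 64.] len 64.0
```

Request:
play_rows(motion=[[[0,0,-4],[0,0,0]],[[0,0,-10],[0,0,0]],[[0,0,-18],[0,0,0]],[[0,0,-22],[0,0,0]],[[0,0,-22],[0,0,0]],[[-2,-6,-12],[0,0,0]],[[-4,-13,0],[0,0,0]],[[-7,-20,0],[0,0,0]],[[-9,-28,0],[0,0,0]],[[-10,-32,0],[0,0,0]],[[-10,-32,0],[0,0,0]],[[-10,-32,0],[0,0,0]],[[-10,-32,0],[0,0,0]],[[-10,-32,0],[0,0,0]],[[-10,-32,0],[0,0,0]],[[-10,-32,0],[0,0,0]],[[-10,-32,0],[0,0,0]],[[-10,-32,0],[0,0,0]],[[-9,-28,0],[0,0,0]],[[-8,-22,0],[0,0,0]]])

```text
time_s: 25.28
eef_pos: [500.3, 174.6, 102.4]
ee_rot: [-0.0, 1.0, 0.026, -0.0]
force: [0.2, -0.5, -1.6]
grip_width: 0.245
```

Request:
play_rows(motion=[[[-6,-17,0],[0,0,0]],[[-4,-11,0],[0,0,0]],[[-2,-5,0],[0,0,0]],[[0,0,0],[0,0,0]],[[0,0,0],[0,0,0]],[[0,0,0],[0,0,0]]])

```text
time_s: 25.78
eef_pos: [488.6, 203.9, 102.3]
ee_rot: [0.0, 1.0, 0.025, 0.0]
force: [1.2, -0.6, -2.0]
grip_width: 0.24
```

```bash
python3 go.py 500.4 174 60 .05 500.4 174 39 .05; python3 - <<'E'
from rig import ctrl;import cv2,numpy as np
a=ctrl.capture("top")[150:270,120:360];b=ctrl.capture("scene")[90:210,180:420]
cv2.imwrite("pics/g5.png",cv2.resize(np.vstack([a,b])[:,:,::-1],None,fx=2.5,fy=2.5,interpolation=cv2.INTER_CUBIC))
E
```

```text
t 25.78 pos [488.6 203.9 102.3] yaw 0.05 tilt [ 0. -0.] F [ 1.2 -0.6 -2. ] open 20.5
turn -0.02 shift [10.3 30.4 42.3] len 53.0
turn -0.0 shift [ 0.  0. 21.] len 21.0
```

View pics/g5.png

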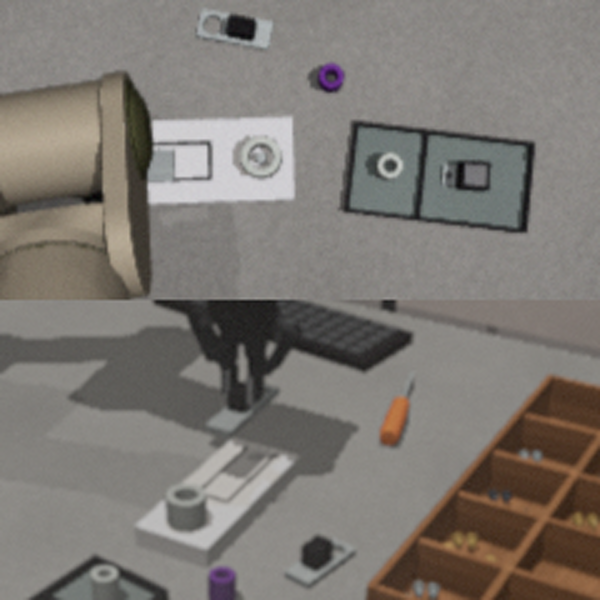

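The arm is held level. I overshot by about 32 mm, so I'll step back and lower it in stages.

Request:
play_rows(motion=[[[1,3,0],[0,0,0]],[[2,6,3],[0,0,0]],[[3,8,7],[0,0,0]],[[2.3,7.4,10],[0,0,0]],[[1,4,10],[0,0,0]],[[1,2,8],[0,0,0]],[[0,0,4],[0,0,0]],[[0,0,0],[0,0,0]],[[0,0,0],[0,0,0]],[[0,0,0],[0,0,0]]])

```text
time_s: 26.72
eef_pos: [500.1, 175.2, 60.6]
ee_rot: [-0.0, 1.0, 0.026, 0.0]
force: [-0.2, -0.1, -1.2]
grip_width: 0.239
```

```bash
python3 go.py 500.4 174 38 .05
```

```text
t 26.72 pos [500.1 175.2  60.6] yaw 0.051 tilt [0.001 0.   ] F [-0.2 -0.1 -1.2] open 20.4
turn 0.07 shift [ 0.2  1.2 22.6] len 23.0
```

Request:
play_rows(motion=[[[0,0.5,4],[0,0,0]],[[0,0.5,6],[0,0,0]],[[0,0,5],[0,0,0]],[[0,0,3],[0,0,0]],[[0,0,2],[0,0,0]],[[0,0,1.5],[0,0,0]],[[0,0,0],[0,0,0]],[[0,0,0],[0,0,0]]])

```text
time_s: 27.38
eef_pos: [499.8, 173.9, 39.6]
ee_rot: [0.0, 1.0, 0.026, -0.0]
force: [-5.8, -1.6, 10.7]
grip_width: 0.244
```

Request:
play_rows(motion=[[[0,0,0],[0,0,0]],[[0,0,0],[0,0,0]],[[0,0,0],[0,0,0]],[[0,0,0],[0,0,0]],[[0,0,-5],[0,0,0]],[[0,0,-15],[0,0,0]],[[0,0,-25],[0,0,0]],[[0,0,-28],[0,0,0]],[[0,0,-25],[0,0,0]],[[0,0,-20],[0,0,0]],[[0,0,-10],[0,0,0]]], fingers=42)

```text
time_s: 28.3
eef_pos: [500.9, 174.0, 169.7]
ee_rot: [-0.0, 1.0, 0.025, 0.002]
force: [0.0, -0.6, 0.4]
grip_width: 0.491
```

```bash
python3 go.py 448.3 -378.7 165 .05 448.3 -378.7 37 .05
```

```text
t 28.3 pos [500.9 174.  169.7] yaw 0.051 tilt [0.004 0.   ] F [ 0.  -0.6  0.4] open 41.9
turn 0.05 shift [-80.1 549.4   4.7] len 555.0
turn -0.0 shift [  0.   0. 128.] len 128.0
```

Request:
play_rows(motion=[[[-1.5,10,0],[0,0,0]],[[-3,20,0],[0,0,0]],[[-4.5,31,0],[0,0,0]],[[-4.5,31,0],[0,0,0]],[[-4.5,31,0],[0,0,0]],[[-4.5,31,0],[0,0,0]],[[-4.5,31,0],[0,0,0]],[[-4.5,31,0],[0,0,0]],[[-4.5,31,0],[0,0,0]],[[-4.5,31,0],[0,0,0]],[[-4.5,31,0],[0,0,0]],[[-4.5,31,0],[0,0,0]],[[-4.5,31,0],[0,0,0]],[[-4.5,31,0],[0,0,0]],[[-4.5,31,0],[0,0,0]],[[-4.5,31,0],[0,0,0]],[[-4.5,31,0],[0,0,0]],[[-4.5,31,0],[0,0,0]],[[-2.3,16,0],[0,0,0]],[[-1,7,0],[0,0,0]]], fingers=50)

```text
time_s: 29.97
eef_pos: [446.6, -380.7, 164.8]
ee_rot: [-0.001, 1.0, 0.024, -0.001]
force: [0.0, -0.3, -0.2]
grip_width: 0.587
```

Request:
play_rows(motion=[[[0,0,0],[0,0,0]],[[0,0,0],[0,0,0]]])

```text
time_s: 30.13
eef_pos: [447.9, -377.7, 165.9]
ee_rot: [-0.001, 1.0, 0.025, -0.0]
force: [-1.0, -0.1, -0.5]
grip_width: 0.585
```

```bash
python3 go.py 448.3 -378.7 37 .05; python3 - <<'E'
from fit import *
C=ctrl.get_calibration("top"); I=grab("top",3); d=np.load("ims0.npz")["top"]
np.save("im1.npy",I)
M["bar"]=[rect(-66,54,-16,16,8)]; M["hole"]=[circ(-50,0,21,8)]; M["blk"]=[rect(-15,15,-11,11,34)]; M["head"]=[circ(0,0,28,60)]
for o in("long_arm","bar","blk"): print(o,fit(o,(500.4,172.4,-1.52),[I],[C],z=24,span=(3,.05)).round(2))
print("sleeve",fit("large_sleeve",(505,62,0),[I],[C],z=24,span=(4,0)).round(1))
print("head",fit("head",(448,-379,0),[d],[C],span=(3,0)).round(1))
S=6;b=cv2.resize(I.astype(np.uint8)[:,:,::-1],None,fx=S,fy=S,interpolation=cv2.INTER_CUBIC)
u=b[180*S:250*S,140*S:270*S]
cv2.imwrite("pics/g6.png",u); print(u.shape)
E
```

```text
t 30.13 pos [ 447.9 -377.7  165.9] yaw 0.051 tilt [-0.001  0.002] F [-1.  -0.1 -0.5] open 49.9
turn 0.05 shift [  0.4   1.  128.9] len 129.0
long_arm [499.31 170.66  -1.63]
bar [506.4  167.75  -1.55]
blk [499.39 170.93  -1.55]
sleeve [507.9  61.5  -0. ]
head [ 448.2 -374.5    0. ]
(420, 780, 3)
```

View pics/g6.png

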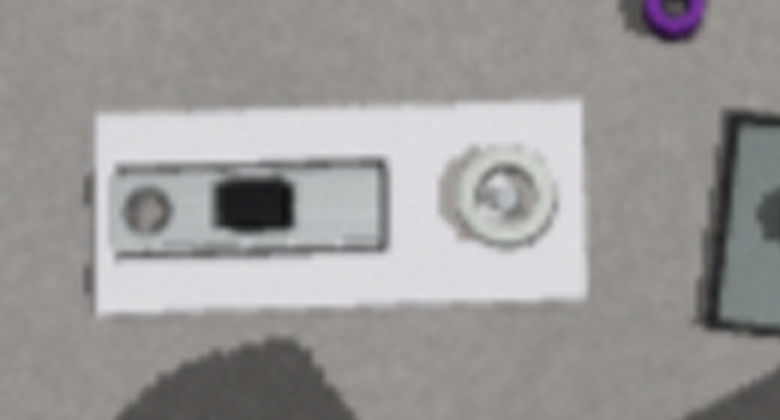

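The arm lies within its bed lines, its hole at (147,210), and the sleeve is round the post at (505,195). Before gripping I want the pin head's y more accurately.

```bash
python3 - <<'E'
from fit import *
d=np.load("ims0.npz"); S=12; T=[]
C={n:ctrl.get_calibration(n) for n in("top","scene")}
print("armhole",unproj(C["top"],(140+147/6-.5,180+210/6-.5),32))
M["stand"]=[rect(-29,29,-29,29,34)]
for n,(u,v) in dict(top=(606,371),scene=(174,418)).items():
    b=cv2.resize(d[n].astype(np.uint8)[:,:,::-1],None,fx=S,fy=S,interpolation=cv2.INTER_CUBIC)
    p=fit("stand",(448,-378.7,.37),[d[n]],[C[n]],span=(5,.05)); print(n,"stand",p.round(2))
    for X,col in((place(np.vstack(M["stand"]),p),(0,255,0)),(circ(448.3,-378.7,28,60),(0,0,255)),(circ(448.3,-374.5,28,60),(255,255,0))):
        for q in proj(C[n],X): cv2.circle(b,tuple(int(w) for w in (q+.5)*S),1,col,-1)
    x,y=int(u*.64*S),int(v*.64*S); t=b[y-250:y+250,x-200:x+200].astype(float); T.append((255*(t/255)**.6).astype(np.uint8))
cv2.imwrite("pics/pin.png",np.hstack(T))
E
```

```text
armhole [498.51975368 222.84527177]
top stand [ 4.4789e+02 -3.7887e+02  3.8000e-01]
scene stand [ 4.5087e+02 -3.8128e+02  3.6000e-01]
```

View pics/pin.png

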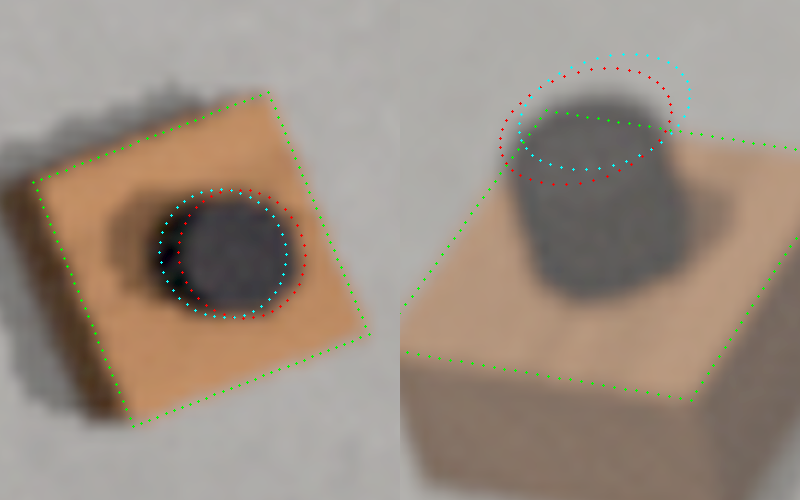

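The red circle, at (448.3,-378.7), is centred on the lighter disk of the head top at crop (242,255). The arm hole at (498.5,222.8) matches the board hole at (497.9,222.3). Gripping the pin.

Request:
play_rows(motion=[[[0,0.5,10],[0,0,0]],[[0,0.5,20],[0,0,0]],[[0,0,22],[0,0,0]],[[0,0,22],[0,0,0]],[[0,0,20],[0,0,0]],[[0,0,15],[0,0,0]],[[0,0,10],[0,0,0]],[[0,0,6],[0,0,0]],[[0,0,3],[0,0,0]],[[0,0,0],[0,0,0]],[[0,0,0],[0,0,0]]])

```text
time_s: 31.2
eef_pos: [448.6, -379.7, 39.5]
ee_rot: [0.001, 1.0, 0.025, 0.0]
force: [-0.0, 0.1, 0.0]
grip_width: 0.587
```

Request:
play_rows(motion=[[[0,0,0],[0,0,0]],[[0,0,0],[0,0,0]],[[0,0,0],[0,0,0]],[[0,0,0],[0,0,0]],[[0,0,0],[0,0,0]],[[0,0,0],[0,0,0]]], fingers=18, squeeze=40)

```text
time_s: 31.7
eef_pos: [448.6, -379.8, 39.7]
ee_rot: [0.001, 1.0, 0.025, 0.0]
force: [-1.0, -0.1, 6.8]
grip_width: 0.312
```

Request:
play_rows(motion=[[[0,0,-4],[0,0,0]],[[0,0,-10],[0,0,0]],[[0,0,-18],[0,0,0]],[[0,0,-24],[0,0,0]],[[0,0,-24],[0,0,0]],[[0,0,-14],[0,0,0]],[[0,0,-6],[0,0,0]],[[0,0,0],[0,0,0]]])

```text
time_s: 32.37
eef_pos: [448.6, -379.9, 140.4]
ee_rot: [0.001, 1.0, 0.025, 0.001]
force: [-0.0, -0.2, -0.7]
grip_width: 0.311
```

```bash
python3 go.py 498.2 222.5 137 .05 498.2 222.5 37 .05
```

```text
t 32.37 pos [ 448.6 -379.9  140.4] yaw 0.051 tilt [ 0.002 -0.002] F [-0.  -0.2 -0.7] open 26.5
turn 0.05 shift [  79.6 -599.1    3.4] len 604.0
turn -0.0 shift [  0.   0. 100.] len 100.0
```

Request:
play_rows(motion=[[[1.3,-10,0],[0,0,0]],[[2.7,-20,0],[0,0,0]],[[4.25,-32,0],[0,0,0]],[[4.25,-32,0],[0,0,0]],[[4.25,-32,0],[0,0,0]],[[4.25,-32,0],[0,0,0]],[[4.25,-32,0],[0,0,0]],[[4.25,-32,0],[0,0,0]],[[4.25,-32,0],[0,0,0]],[[4.25,-32,0],[0,0,0]],[[4.25,-32,0],[0,0,0]],[[4.25,-32,0],[0,0,0]],[[4.25,-32,0],[0,0,0]],[[4.25,-32,0],[0,0,0]],[[4.25,-32,0],[0,0,0]],[[4.25,-32,0],[0,0,0]],[[4.25,-32,0],[0,0,0]],[[4.25,-32,0],[0,0,0]],[[3.4,-26,0],[0,0,0]],[[2.1,-16,0],[0,0,0]]])

```text
time_s: 34.03
eef_pos: [494.5, 210.5, 137.4]
ee_rot: [-0.0, 1.0, 0.026, -0.001]
force: [0.4, -0.1, 0.2]
grip_width: 0.307
```

Request:
play_rows(motion=[[[1.3,-10,0],[0,0,0]],[[0.6,-4,0],[0,0,0]],[[0,0,10],[0,0,0]],[[0,0,15],[0,0,0]],[[0,0,10],[0,0,0]],[[0,0,5],[0,0,0]],[[0,0,0],[0,0,0]],[[0,0,0],[0,0,0]],[[0,0,0],[0,0,0]]])

```text
time_s: 34.78
eef_pos: [497.6, 221.6, 99.3]
ee_rot: [-0.0, 1.0, 0.025, 0.0]
force: [0.6, -0.1, 0.3]
grip_width: 0.308
```

```bash
python3 go.py 498.2 221.5 37 .05;  python3 - <<'E'
from rig import ctrl;import cv2,numpy as np
a=ctrl.capture("top")[170:270,120:320];b=ctrl.capture("scene")[100:200,180:380]
cv2.imwrite("pics/g7.png",cv2.resize(np.vstack([a,b])[:,:,::-1],None,fx=3,fy=3,interpolation=cv2.INTER_CUBIC))
E
```

```text
t 34.78 pos [497.6 221.6  99.3] yaw 0.05 tilt [0.001 0.   ] F [ 0.6 -0.1  0.3] open 26.3
turn 0.03 shift [ 0.6  0.1 62.3] len 62.0
```

View pics/g7.png

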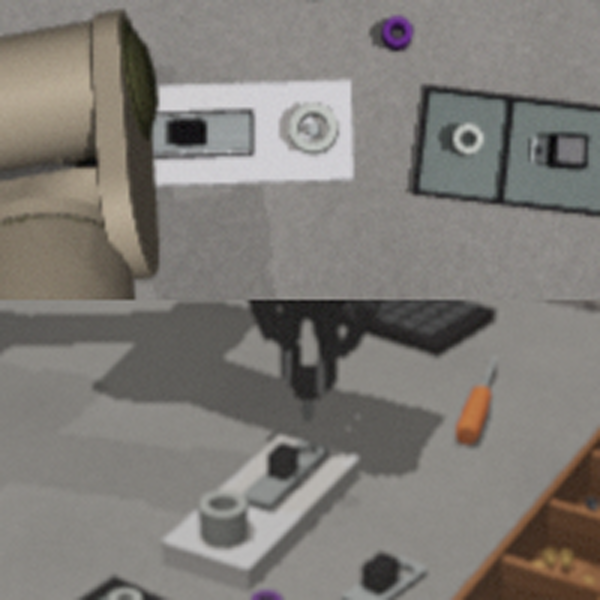

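The pin hangs upright above the hole. I'll descend in stages, watching the force.

Request:
play_rows(motion=[[[0.5,0,6],[0,0,0]],[[0,0,12],[0,0,0]],[[0,0,10],[0,0,0]],[[0,0,6],[0,0,0]],[[0,0,4],[0,0,0]],[[0,0,4],[0,0,0]],[[0,0,2],[0,0,0]],[[0,0,0],[0,0,0]]])

```text
time_s: 35.55
eef_pos: [497.6, 221.8, 54.5]
ee_rot: [0.0, 1.0, 0.025, -0.0]
force: [-0.5, -0.5, -1.1]
grip_width: 0.313
```

It is 11 mm into the hole with no force. Continuing.

Request:
play_rows(motion=[[[0,0,4],[0,0,0]],[[0,0,4],[0,0,0]],[[0,0,4],[0,0,0]],[[0,0,2],[0,0,0]],[[0,0,2],[0,0,0]],[[0,0,0.5],[0,0,0]],[[0,0,0],[0,0,0]],[[0,0,0],[0,0,0]]])

```text
time_s: 36.22
eef_pos: [497.8, 221.8, 38.4]
ee_rot: [-0.0, 1.0, 0.025, 0.0]
force: [-0.0, 0.4, -0.4]
grip_width: 0.311
```

Request:
play_rows(motion=[[[0,0,1],[0,0,0]],[[0,0,0.5],[0,0,0]],[[0,0,0],[0,0,0]],[[0,0,0],[0,0,0]]])

```text
time_s: 36.55
eef_pos: [497.9, 221.9, 37.7]
ee_rot: [-0.0, 1.0, 0.025, 0.0]
force: [-2.5, -0.7, 6.2]
grip_width: 0.308
```

Request:
play_rows(motion=[[[0,0,0],[0,0,0]],[[0,0,0],[0,0,0]],[[0,0,0],[0,0,0]],[[0,0,0],[0,0,0]],[[0,0,0],[0,0,0]],[[0,0,-5],[0,0,0]],[[0,0,-15],[0,0,0]],[[0,0,-25],[0,0,0]],[[0,0,-28],[0,0,0]],[[0,0,-25],[0,0,0]],[[0,0,-15],[0,0,0]]], fingers=48)

```text
time_s: 37.47
eef_pos: [498.4, 222.0, 153.0]
ee_rot: [-0.0, 1.0, 0.025, 0.002]
force: [0.9, 0.5, 0.4]
grip_width: 0.566
```

Request:
play_rows(motion=[[[0,10,-10],[0,0,0]],[[0,22,0],[0,0,0]],[[0,30,0],[0,0,0]],[[0,30,0],[0,0,0]],[[0,30,0],[0,0,0]],[[0,30,0],[0,0,0]],[[0,30,0],[0,0,0]],[[0,30,0],[0,0,0]],[[0,30,0],[0,0,0]],[[0,30,0],[0,0,0]],[[0,30,0],[0,0,0]],[[0,30,0],[0,0,0]],[[0,30,0],[0,0,0]],[[0,30,0],[0,0,0]],[[0,30,0],[0,0,0]],[[0,30,0],[0,0,0]],[[0,30,0],[0,0,0]],[[0,20,0],[0,0,0]],[[0,10,0],[0,0,0]],[[0,0,0],[0,0,0]]])

```text
time_s: 39.13
eef_pos: [523.0, -291.3, 159.2]
ee_rot: [-0.0, 1.0, 0.024, -0.0]
force: [-0.1, 0.8, 0.8]
grip_width: 0.559
```

```bash
python3 go.py; python3 - <<'E'
from fit import *
C={n:ctrl.get_calibration(n) for n in("top","scene")}; I={n:grab(n,3) for n in C}; T=I["top"]
M["head"]=[circ(0,0,28,58)]
B=fit("board",(502,137.4,.05),[np.load("ims0.npz")["top"]],[C["top"]],span=(2,.02)); c,s=np.cos(B[2]),np.sin(B[2])
loc=lambda p:(np.array([[c,s],[-s,c]])@(np.array(p[:2])-B[:2])).round(1)
print("head",loc(fit("head",(498,222,0),[T],[C["top"]],span=(4,0))),"sleeve",loc(fit("large_sleeve",(506,62,0),[T],[C["top"]],z=24,span=(4,0))))
print("short",fit("short_arm",(649,89,-1.8),[T],[C["top"]],span=(4,.1)).round(2))
b=lambda im,y,x,h,w,S:cv2.resize(im.astype(np.uint8)[y:y+h,x:x+w,::-1],None,fx=S,fy=S,interpolation=cv2.INTER_CUBIC)
cv2.imwrite("pics/end.png",np.vstack([b(T,180,140,75,200,4),b(I["scene"],130,180,75,200,4)]))
E
```

```text
t 39.13 pos [ 523.  -291.3  159.2] yaw 0.049 tilt [-0.001  0.   ] F [-0.1  0.8  0.8] open 47.8
head [-0.3 82.6] sleeve [  2.2 -76.1]
short [648.94  88.79  -1.79]
```

View pics/end.png

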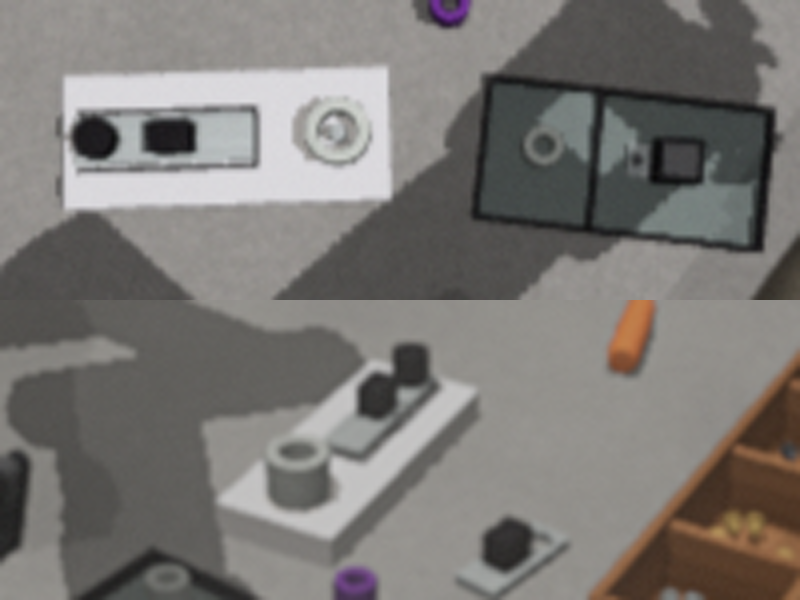

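The final picture shows the pin head seated on the arm at (95,137), the arm inside its bed, and the sleeve round the post at (335,130). The relay at (678,160) and the small sleeve at (543,145) are in their compartments, the short arm hasn't moved, and the gripper is clear. Handing in.

```bash
python3 -c "
from rig import ctrl
print(ctrl.finish_job())"
```

```text
the job is handed in; nothing more can be done
None
```

Both kits are made up and the job is handed in, at about 39 s of the 112 s allowed; the rig reports no verdict.

**Black tray:** in the last pictures the relay stands upright in the wider compartment and the small aluminium sleeve upright in the narrower one. The purple look-alike was left alone.

**White board:**
- **Large sleeve:** it stands round the post, measured at board (2, -76) mm against the post at (0, -75). The gripper felt the board at the expected height.
- **Long arm:** it lies inside its bed lines. Its hole was within 1 mm of the board's hole before the pin went in.
- **Pin:** it went in without resistance and touched at the height where its head should rest on the arm. Its head measured at board (-0.3, 82.6) mm against the target (0, 85).

**Short arm:** it measured within 0.2 mm of where it started, so it did not move.

**Checks that disagreed:**
- The angled scene camera disagreed with the overhead camera, by about 4–12 mm on good fits and more where its fit failed. I relied on the overhead camera, which agreed with the gripper within 1 mm in x. Its y was never checked independently.
- Two automatic fits of the placed arm's bar were unreliable (about 6 mm or 0.06 rad off). I judged the arm by the picture and its hole instead.
- Tilt and resting height were judged from the pictures and contact heights, not measured directly.

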